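# Hang the price sign on the bread crate

### The job

Open the lid of the wooden sign case all the way to its stop, take out the yellow loaf sign and hang it on the bare screw at the front of the crate of long loaves: pass the sign's keyhole over the screw head and, still holding the sign, draw it down until the screw is fully home in the slot, so that it hangs straight. Then let go and shut the case's lid again. Leave the blue sign in its place in the case and do not shift the two jars or the bowl.

Things in the scene. Friction and masses are not known exactly. Their poses are not given: they have to be found in the camera images.
- lid (a joint): hinge angle of the sign case's lid in rad: 0 shut, 1.7 at its stop (lid standing just past upright, leaning away from the robot). The stiff hinge stays where it is left and needs about 2 to 4 N at the knob. The lid may start a little ajar
- lid_hinge (a point): middle of the lid's hinge line, at the far upper rim of the case, 150 mm above the counter. At lid angle 0 its axes are the case's: x away from the robot across the hinge, y along the hinge line, z up; opening turns the lid about +y (the front edge rises and swings over to +x). The lid is a wooden board 190 mm (x) by 130 mm (y), 8 mm thick; wide open its upper edge stands about 340 mm above the counter, so pass beside it or higher
- lid_handle (a point): grip point of the red round knob on the lid: head 28 mm across and 16 mm thick (this point is in its middle), on a neck 12 mm across. With the lid shut it lies 160 mm nearer the robot than the hinge line and 43 mm above it (35 mm above the lid's top face); it swings with the lid. Its z axis is the knob's axis
- case: open plywood box with the hinged lid, 190 mm (x) by 130 mm (y), 150 mm high, walls and floor 6 mm, fixed to the counter; origin under its centre, x across the hinge and away from the robot, z up. Inside, two signs stand upright between corner ribs (91 mm high over the counter, 10 mm channels), flat faces across x, at x = -31 mm and +31 mm; either may hold the yellow one. About 55 mm is free on both sides of each sign. The signs' upper edges are 4 mm below the rim
- sign_center (a point): centre of the yellow sign: flat plate 7 mm thick (x), 90 mm wide (y), 140 mm high (z), 0.1 to 0.2 kg with a weighted lower third (its centre of mass is about 25 mm below this point), standing upright in the case, a brown loaf picture on its +x face near the lower edge. Its upper edge is 70 mm above this point; grasp it there across the thickness, within 40 mm of the upper edge so that the fingers stay above the crate's rim while hanging it. z is up along the plate
- sign_seat (a point): in the yellow sign, 13 mm above sign_center, in the middle of the thickness: where the screw's axis lies when the screw is home at the upper end of the slot (slot 9 mm wide, its end 3 mm above this point). Axes as the sign's
- sign_hole (a point): middle of the wide part of the yellow sign's keyhole, 31 mm below sign_seat: opening 25 mm wide (y) and 24 mm high (z), above it shoulders slope inward over 10 mm to the 9 mm slot
- screw (a point): the bare screw on the crate of long loaves: the middle of its 6 mm shank, which stands level out of the crate's front face along this frame's +x (away from the robot); y along the crate's front, z up. The face is 5.5 mm behind this point (at -x); the head, 16 mm across and 5 mm thick, begins 5.5 mm in front of it and ends 10.5 mm in front. The top slat that carries it is painted black. It lies 118 mm above the counter, 12 mm below the crate's upper rim
- crate: slatted wooden crate of long loaves with the bare screw, fixed: 190 mm (x) by 160 mm (y), rim 130 mm high, origin under its centre, +x towards the side with the screw. The loaves inside stay below the rim
- rolls_crate: a like crate holding round rolls, with a green sign already on its screw (fixed, upper edge 175 mm above the counter). The two crates stand side by side and may change places
- spare_center (a point): centre of the blue sign, same size as the yellow one, in the other channel of the case; to be left there
- honey: amber jar with brass lid, 60 mm across, 85 mm high, origin under its centre; leave alone
- jam: amber jar with red lid, 64 mm across, 95 mm high, origin under its centre; leave alone
- coins: white bowl, 110 mm across, 35 mm high, origin under its centre; leave alone

How it is judged:
On the way, in this order (a step that is already met when the one before it is completed fails the run):
1. the lid is opened to its stop (value of joint lid above 1.63 rad), for 0.2 s.
2. the yellow sign is lifted out of the case (z of sign_center in the frame of case above 0.2 m and contact force between the fingers and sign above 0.5 N), for 0.1 s.
3. the screw head has passed through the keyhole's wide part, the sign still raised (x of sign_seat in the frame of screw between -0.006 and 0.006 m and y of sign_seat in the frame of screw between -0.01 and 0.01 m and z of sign_seat in the frame of screw between 0.018 and 0.042 m), for 0.1 s.
4. the sign, still held, is drawn down until the screw is home in the slot (x of sign_seat in the frame of screw between -0.006 and 0.006 m and y of sign_seat in the frame of screw between -0.005 and 0.005 m and z of sign_seat in the frame of screw between -0.006 and 0.005 m and contact force between the fingers and sign above 0.5 N), for 0.1 s.
At the end, for the whole second after the job is handed in: the yellow sign hangs at rest on the crate's screw, the screw home at the slot's upper end (within 5 to 6 mm in each direction, behind the head), straight within 10 degrees, the lid shut (below 0.06 rad), and the blue sign standing in its channel in the case (x of sign_seat in the frame of screw between -0.006 and 0.006 m and y of sign_seat in the frame of screw between -0.005 and 0.005 m and z of sign_seat in the frame of screw between -0.006 and 0.005 m and angle between sign_center's own z axis and vertical below 0.17 rad and linear speed of sign below 0.02 m/s and value of joint lid below 0.06 rad and z of spare_center in the frame of case below 0.085 m and horizontal distance between spare_center and case below 0.045 m); the robot touches nothing.
It fails at once if the blue sign is pulled out of its place (distance of spare_center from where it was at the start of the episode above 0.03 m).
It fails at once if the honey jar is shifted by more than 30 mm (distance of honey from where it was at the start of the episode above 0.03 m).
It fails at once if the jam jar is shifted by more than 30 mm (distance of jam from where it was at the start of the episode above 0.03 m).
It fails at once if the bowl is shifted by more than 30 mm (distance of coins from where it was at the start of the episode above 0.03 m).
It also fails if it takes over 72 s, if anything falls off the work surface, if the arm or the gripper's body presses on something with over 40 N, if the wrist force passes 120 N, or if a joint passes its speed limit or range.

### The arm

A 6-joint arm with a two-finger parallel gripper is mounted at the origin on the work surface. World frame = base frame: x ahead of the robot, y to its left, z up, the work surface at z = 0. Lengths are in m, angles in rad, forces in N, time in s.
With the tool pointing down it reaches from about 0.325 to 0.775 m from the base axis. Payload 9.3 kg.
Tool frame: the origin (TCP) lies midway between the tips of the shut fingers; the grasp point (between the pads) lies 19 mm behind it; z points along the fingers, y is the line along which they close (so a half turn about z gives the same grasp; the last joint's range is limited). The gripper opens to 85 mm and grips with 20 to 120 N. Pads are 22 mm wide; open, the fingers measure 114 mm over their backs; the gripper's body (76 mm by 85 mm) begins 54 mm behind the grasp point. The pads swing forward as they close: fully open they stand 13 mm farther back than shut.
Start: joints at [1.003, 0.259, 0.021, 1.334, 0, 1.418], TCP at [0.222, 0.503, 0.231] pointing down, gripper open.
Joint ranges: [-3.04, 3.04], [-0.91, 1.82], [-1.04, 1.36], [-1.92, 1.95], [-1.52, 1.45], [-3.14, 3.14]. Speed limits (rad/s): [2.22, 2.22, 2.79, 3.14, 3.14, 3.14].

### API

Orientations are given as a rotation vector (axis times angle).
In Python, from bench import observe, camera, finish_job gives the robot as it stands.
- The arm moves only by the tool send_rows, never from a script. Its argument "steps" is a list of rows, each a list of 4 numbers: the shift along the tool's x, y, z in cm, then the turn about the tool's z in rad. A call has exactly 8 rows; each row is the pose to reach, as a shift and turn from the pose commanded when the call began, along the tool's axes at that moment; what a row does not reach only later rows make up. A row lasts 1/8 s, in which the tool goes at most 62.5 mm and 10.7 degrees, less where a joint would pass 70% of its speed; a pose out of reach is approached as far as the arm can. A call with a gripper value outside its range is refused whole. "gripper" is the opening, from 0 (shut) to 1 (fully open), set as the call begins (left out, the last holds). The fingers move at their own pace and stop on an object; "force" is the grip in N (left out, the last holds). Time passes only in rows, so rows that repeat a pose let the fingers close, or fill a call up. It gives the time, the measured TCP pose, the force, the opening and the grip force at its end, in the units of the state.
- observe(): the state, without advancing time (a new reading comes with each control period).
- camera(name): name is "scene" or "top" or "wrist"; returns a dict with "image" (480x640x3 uint8, red, green, blue), "fx", "fy", "cx", "cy" (pixels), "k1" (the pictures are not rectified: a ray, as slopes to the right and down, at radius r is drawn at 1 + k1 r^2 times it, then the intrinsics apply), "R" (3x3) and "t" (3): a world point X has camera coordinates R X + t; the wrist camera has in their place "tool_from_camera" (4x4, takes a point from camera to tool coordinates, whose origin is the TCP and whose axes are the flange's). Camera axes: x right, y down, z forward; pixel columns grow to the right and rows downward; lengths in m; the calibration is good to about 2 mm. A picture is of the moment at which its call begins: read the wrist's pose just before it. There is no depth.
- finish_job(): hands the job in; it is judged then, once.
The state is a dict: "time": time; "qpos": joint angles; "qd": joint speeds; "effort": joint torques, N m; "ee_pos": TCP position; "orientation": TCP orientation; "wrist_force": force on the tool from outside, world axes, zero at the start; "torque": the same for the moment, N m; "opening": finger opening in m; "grip_force": force on a finger pad.
Only numpy, scipy, OpenCV 4.12 (cv2) and the standard library are available. Lean on these libraries where they do the work, as an engineer would, in place of code of your own. Each camera call takes 0.05 s, during which the arm holds its last target. There are 200 camera calls.

## Working session

There is one attempt and no reset: what is moved stays moved. The work goes in short steps, Python scripts to look and compute and a tool call to move; the robot and the scene stay as the last step left them, time stands still between calls to the robot, and variables do not carry over. Pictures are saved under pics/ and viewed, at most 10 in all, crops included, and the job is handed in when it is done.

Besides the shell and the picture viewer there is one more tool, called after "Request:" by a JSON object that holds its "method" and its "body", one argument or row to a line. send_rows: Moves the arm, as the interface text tells. Its arguments: {"type":"object","properties":{"steps":{"type":"array"},"gripper":{"type":"number"},"force":{"type":"number"}},"required":["steps"]}

```bash
mkdir -p pics; cat > h.py <<'E'
import numpy as np, cv2
from scipy.spatial.transform import Rotation as Ro
from bench import observe, camera, finish_job
def grab(name,fn=None):
    s=observe(); c=camera(name)
    if 'R' not in c or c.get('R') is None:
        T=np.array(c['tool_from_camera']); Rw=Ro.from_rotvec(s['orientation']).as_matrix()
        Rc=Rw@T[:3,:3]; o=Rw@T[:3,3]+np.array(s['ee_pos'])
        c['R']=Rc.T; c['t']=-Rc.T@o
    c['R']=np.array(c['R']); c['t']=np.array(c['t'])
    if fn: cv2.imwrite('pics/'+fn,cv2.cvtColor(c['image'],cv2.COLOR_RGB2BGR))
    return c
def ray(c,u,v):
    K=np.array([[c['fx'],0,c['cx']],[0,c['fy'],c['cy']],[0,0,1.]])
    p=cv2.undistortPoints(np.array([[[u,v]]],float),K,np.array([c['k1'],0,0,0,0.])).ravel()
    d=c['R'].T@np.array([p[0],p[1],1]); return -c['R'].T@c['t'], d/np.linalg.norm(d)
def onz(c,u,v,z):
    o,d=ray(c,u,v); return o+d*(z-o[2])/d[2]
def tri(rays):
    A=np.zeros((3,3));b=np.zeros(3)
    for o,d in rays:
        P=np.eye(3)-np.outer(d,d);A+=P;b+=P@o
    x=np.linalg.solve(A,b); return x,[np.linalg.norm((np.eye(3)-np.outer(d,d))@(x-o)) for o,d in rays]
def proj(c,X):
    p=c['R']@np.array(X,float)+c['t'];x,y=p[0]/p[2],p[1]/p[2];f=1+c['k1']*(x*x+y*y)
    return np.array([c['fx']*x*f+c['cx'],c['fy']*y*f+c['cy']])
def tool(s=None):
    s=s or observe(); return np.array(s['ee_pos']),Ro.from_rotvec(s['orientation']).as_matrix()
E
python3 - <<'E'
from h import *
import pickle
s=observe();print(s)
for n in('scene','top','wrist'):
    c=grab(n,n+'0.png');pickle.dump(c,open(n+'0.pkl','wb'))
    print(n,-c['R'].T@c['t'],c['fx'],c['k1'])
print(tool()[1].round(3))
E
```

```text
{'time': 0.0, 'qpos': array([ 1.00342609e+00,  2.59177678e-01,  2.07718984e-02,  1.33369046e+00,
       -1.34254879e-05,  1.41820298e+00]), 'qd': array([ 0.00076482,  0.00044885,  0.00064544,  0.0019764 , -0.00103643,
       -0.00096977]), 'effort': array([-6.52889576e-04, -5.55649602e+01,  3.44527745e+01,  1.37136519e-02,
       -1.63223635e-04, -2.04800136e-05]), 'ee_pos': array([0.22149775, 0.50312757, 0.23067804]), 'orientation': array([-6.46777843e-01, -3.07383819e+00,  1.91817601e-03]), 'wrist_force': array([ 0.35892664,  0.14923525, -0.85014434]), 'torque': array([0.02029889, 0.00270084, 0.01441697]), 'grip_force': 0.0, 'opening': 0.08551282281939782}
scene [1.06708659 0.83395181 1.29720804] 620.4692692349794 -0.10142223521370738
top [0.35786696 0.02250658 1.317084  ] 536.5207896394986 -0.10329170849072676
wrist [0.14933154 0.53372496 0.37340383] 365.89404306155956 0.013600654163327555
[[-0.915  0.403 -0.001]
 [ 0.403  0.915 -0.001]
 [ 0.    -0.001 -1.   ]]
```

View pics/scene0.png

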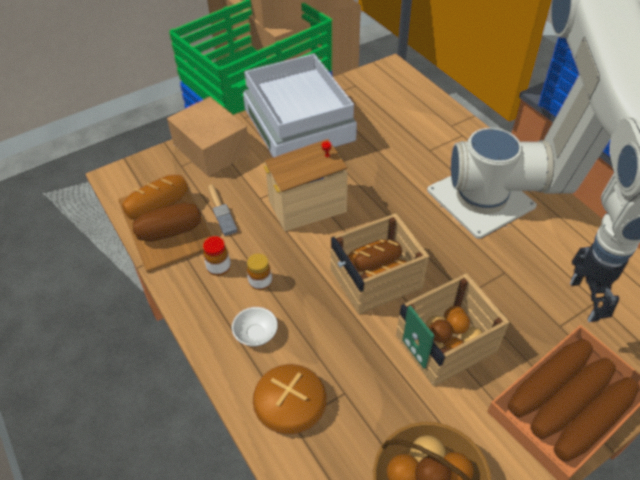

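View pics/top0.png

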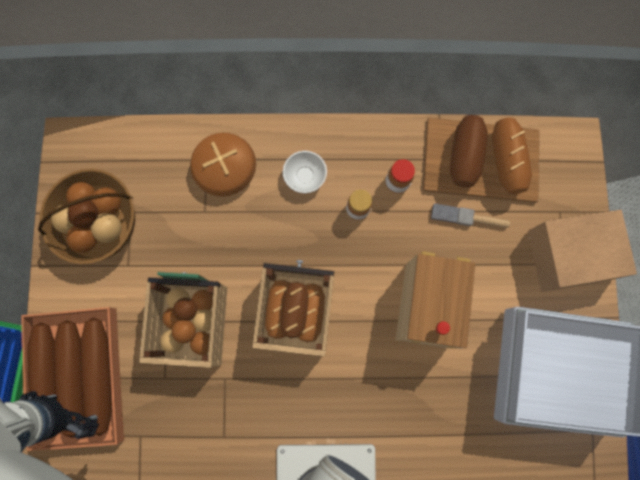

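The scene view shows the case at (305,185) with its knob at (326,147), and the crate of loaves with the black slat at (345,260). In the top view the case is at (440,300), the knob at (443,328) and the screw near (300,263). I'll make enlarged crops for exact corners.

```bash
python3 - <<'E'
from h import *
a=cv2.imread('pics/top0.png');b=cv2.imread('pics/scene0.png')
t1=cv2.resize(a[240:360,390:490],None,fx=4,fy=4,interpolation=cv2.INTER_CUBIC)[:,:400]
t2=cv2.resize(a[250:365,245:345],None,fx=3,fy=3,interpolation=cv2.INTER_CUBIC)
out=np.zeros((600,800,3),np.uint8);out[:480,:400]=t1
out[:345,400:700]=t2
t3=cv2.resize(b[205:285,320:420],None,fx=3,fy=3,interpolation=cv2.INTER_CUBIC);out[350:590,400:700]=t3
cv2.imwrite('pics/crop1.png',out)
for f,n in((a,'top'),(b,'scene')):
    B,G,R=[f[...,i].astype(int) for i in range(3)]
    m=((R>140)&(G<60)&(B<60)).astype(np.uint8)
    k,l,st,ce=cv2.connectedComponentsWithStats(m)
    print(n,[(st[i].tolist(),ce[i].round(1).tolist()) for i in range(1,k) if st[i,4]>10])
E
```

```text
top [([392, 161, 21, 20, 187], [401.7, 171.7]), ([437, 323, 12, 11, 77], [442.1, 328.4])]
scene [([322, 142, 9, 6, 49], [325.8, 144.6]), ([203, 236, 21, 17, 280], [213.1, 244.5])]
```

View pics/crop1.png

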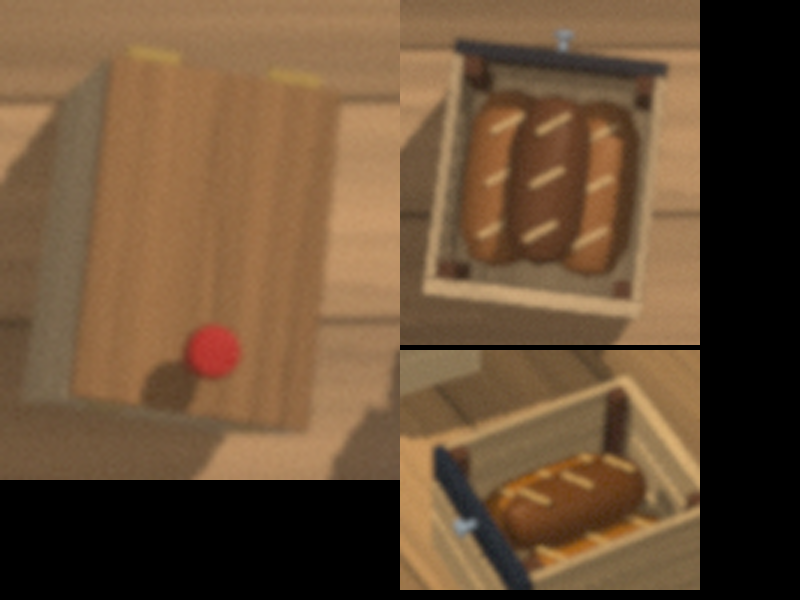

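The crops show the lid's corners at (112,57), (337,90), (305,430) and (72,395), the knob at (213,352), and the screw head at (565,36) in the top crop and (462,525) in the scene crop.

```bash
python3 - <<'E'
from h import *
import pickle
T=pickle.load(open('top0.pkl','rb'));S=pickle.load(open('scene0.pkl','rb'))
print('knob',tri([ray(T,442.6,328.2),ray(S,325.8,146)]))
print('knob z.193',onz(T,442.6,328.2,.195))
c=lambda x,y:(390+x/4,240+y/4)
P=[onz(T,*c(*p),z) for p,z in(((112,57),.158),((337,90),.158),((305,430),.158),((72,395),.158))]
for p in P: print(p.round(4))
far=(P[0]+P[1])/2;near=(P[2]+P[3])/2;print('far',far,'near',near,'len',np.linalg.norm(far-near),np.linalg.norm(P[0]-P[1]),np.linalg.norm(P[2]-P[3]))
print('yaws',[np.arctan2(*(d[[1,0]])) for d in(P[0]-P[3],P[1]-P[2])],np.arctan2(-(P[0]-P[1])[0],(P[0]-P[1])[1]))
print('screw',tri([ray(T,300,262),ray(S,340.7,263.3)]))
print('screw z',onz(T,300,262,.118))
c=lambda x,y:(245+(x-400)/3,250+y/3)
A=onz(T,*c(457,40),.13);B=onz(T,*c(665,65),.13);C=onz(T,*c(640,317),.13);D=onz(T,*c(425,292),.13)
for q in(A,B,C,D):print(q.round(4))
print('cyaw',np.arctan2(-(A-B)[0],(A-B)[1]),np.arctan2(-(D-C)[0],(D-C)[1]),np.linalg.norm(A-B),[np.arctan2(*(d[[1,0]])) for d in(A-D,B-C)])
for n,u,v,u2,v2,z in(('honey',360,200,259,262,.085),('jam',402,171,213.5,244,.095)):print(n,onz(T,u,v,z))
E
```

```text
knob (array([ 0.38409417, -0.24059982,  0.20366519]), [np.float64(0.00012233445467671464), np.float64(0.00012233445467669737)])
knob z.193 [ 0.38420604 -0.24256286  0.195     ]
[ 0.5472 -0.2027  0.158 ]
[ 0.5284 -0.3278  0.158 ]
[ 0.3431 -0.3016  0.158 ]
[ 0.3633 -0.1753  0.158 ]
far [ 0.5377572  -0.26526522  0.158     ] near [ 0.35317147 -0.23847232  0.158     ] len 0.18652011083879744 0.12650252867140047 0.12793248401635404
yaws [np.float64(-0.14795839546494188), np.float64(-0.14035615720927258)] -0.14923012713982045
screw (array([0.53540417, 0.05874796, 0.11941893]), [np.float64(0.0012969628612929773), np.float64(0.0012969628612929923)])
screw z [0.53660529 0.05794287 0.118     ]
[0.532  0.1381 0.13  ]
[ 0.5128 -0.0168  0.13  ]
[0.3281 0.0027 0.13  ]
[0.3465 0.1592 0.13  ]
cyaw -0.12302828845462403 -0.1168442447988324 0.15604853539965896 [np.float64(-0.11367910331681026), np.float64(-0.10527735693248091)]
honey [ 0.68988779 -0.0829564   0.085     ]
jam [ 0.75886197 -0.18388323  0.095     ]
```

Request:
{"method": "send_rows", "body": {
  "steps": [
    [-4.4,-3.3,-1,0],
    [-8.8,-6.6,-2,-0.05],
    [-13.3,-9.8,-3,-0.1],
    [-17.7,-13.1,-4,-0.15],
    [-22.1,-16.4,-5,-0.2],
    [-26.5,-19.7,-6,-0.25],
    [-31,-23,-7,-0.269],
    [-35.4,-26.2,-7,-0.269]
  ],
  "gripper": 0.6,
  "force": 40
}}

```text
time: 1.15
ee_pos: [0.4409, 0.1191, 0.302]
orientation: [0.229, 3.132, 0.0]
wrist_force: [0.5, 1.2, -0.4]
opening: 0.0511
grip_force: 0.0
```

Request:
{"method": "send_rows", "body": {
  "steps": [
    [0,-5,0.5,0],
    [0,-10,1,0],
    [0,-15,1.5,0],
    [0,-20,2,0],
    [0,-25,2.5,0],
    [0,-30,3,0],
    [0.2,-34,3,0],
    [0.4,-36.4,3,0]
  ]
}}

```text
time: 2.15
ee_pos: [0.3826, -0.2404, 0.2709]
orientation: [-0.231, -3.132, -0.001]
wrist_force: [0.4, 0.1, -0.1]
opening: 0.0512
grip_force: 0.0
```

```bash
python3 - <<'E'
from h import *
c=grab('wrist','w1.png');s=observe();p,R=tool(s);print(p,R.round(3).tolist(),s['wrist_force'])
f=c['image'].astype(int);r,g,b=f[...,0],f[...,1],f[...,2]
k,l,st,ce=cv2.connectedComponentsWithStats(((r>120)&(g<60)&(b<60)).astype(np.uint8))
for i in range(1,k):
    if st[i,4]>40:
        print(st[i],ce[i]);q=onz(c,*ce[i],.21);print(q,(R.T@(q-p)).round(4))
E
```

```text
[ 0.38243986 -0.2420956   0.27070328] [[-0.989, 0.147, -0.001], [0.147, 0.989, -0.0], [0.001, -0.001, -1.0]] [-0.16667444 -0.68448521  1.0456488 ]
[287 221  45  40 506] [314.50790514 236.72529644]
[ 0.37402568 -0.23728921  0.21      ] [0.009  0.0036 0.0607]
```

View pics/w1.png

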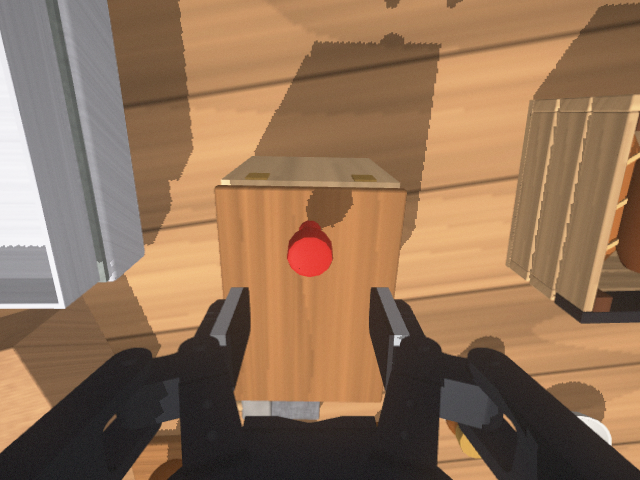

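The wrist view shows the knob's head disc centred at about (310,250), between the fingers in y, with the lid shut or slightly ajar.

```bash
python3 - <<'E'
from h import *
c=grab('wrist');p,R=tool()
for z in(.203,.211):
  q=onz(c,310,250,z);print(q,(R.T@(q-p)).round(4))
import pickle
T=pickle.load(open('top0.pkl','rb'));S=pickle.load(open('scene0.pkl','rb'))
print(tri([ray(T,442.6,328.2),ray(S,325.8,146),ray(c,310,247)]))
# far rim corners
for u,v in((216,186),(406,189),(222,400),(384,402)): print(onz(c,u,v,.158))
E
```

```text
[ 0.38434887 -0.24325585  0.203     ] [-0.0021 -0.0024  0.0678]
[ 0.38131064 -0.24282353  0.211     ] [ 0.001  -0.0025  0.0598]
(array([ 0.38337657, -0.2421492 ,  0.20163279]), [np.float64(0.0013120673793681503), np.float64(0.00047840918246871213), np.float64(0.0009988808883063158)])
[ 0.34391911 -0.30417869  0.158     ]
[ 0.36578136 -0.17178949  0.158     ]
[ 0.52663872 -0.34068595  0.158     ]
[ 0.54931296 -0.20313591  0.158     ]
```

Request:
{"method": "send_rows", "body": {
  "steps": [
    [-0.1,-0.15,3,0],
    [-0.1,-0.15,6,0],
    [-0.1,-0.15,8,0],
    [-0.1,-0.15,8.7,0],
    [-0.1,-0.15,8.7,0],
    [-0.1,-0.15,8.7,0],
    [-0.1,-0.15,8.7,0],
    [-0.1,-0.15,8.7,0]
  ]
}}

```text
time: 3.25
ee_pos: [0.3841, -0.2404, 0.1847]
orientation: [0.229, 3.133, -0.001]
wrist_force: [0.0, -0.0, -0.1]
opening: 0.0511
grip_force: 0.0
```

Request:
{"method": "send_rows", "body": {
  "steps": [
    [0,0,0,0],
    [0,0,0,0],
    [0,0,0,0],
    [0,0,0,0],
    [0,0,0,0],
    [0,0,0,0],
    [0,0,0,0],
    [0,0,0,0]
  ],
  "gripper": 0.15,
  "force": 30
}}

```text
time: 4.25
ee_pos: [0.3839, -0.2404, 0.1843]
orientation: [-0.229, -3.133, 0.0]
wrist_force: [-1.4, -3.6, 2.2]
opening: 0.0266
grip_force: 29.5
```

Request:
{"method": "send_rows", "body": {
  "steps": [
    [-0.6,0,-1.55,0],
    [-1.36,0,-3.02,0],
    [-2.25,0,-4.41,0],
    [-3.28,0,-5.7,0],
    [-4.43,0,-6.89,0],
    [-5.71,0,-7.96,0],
    [-7.07,0,-8.89,0],
    [-8.53,0,-9.68,0]
  ]
}}

```text
time: 5.25
ee_pos: [0.4682, -0.2543, 0.2806]
orientation: [-0.231, -3.131, 0.004]
wrist_force: [-2.1, -14.1, -8.0]
opening: 0.0262
grip_force: 30.2
```

Request:
{"method": "send_rows", "body": {
  "steps": [
    [-1.7,0,-0.7,0],
    [-3.43,0,-1.2,0],
    [-5.2,0,-1.5,0],
    [-7.0,0,-1.6,0],
    [-8.9,0,-1.5,0],
    [-10.7,0,-1.3,0],
    [-12.4,0,-0.8,0],
    [-14,0,-0.2,0]
  ]
}}

```text
time: 6.25
ee_pos: [0.6046, -0.277, 0.2831]
orientation: [-0.234, -3.128, 0.011]
wrist_force: [-42.5, -14.8, 26.0]
opening: 0.0264
grip_force: 33.4
```

```bash
python3 - <<'E'
from h import *
s=observe();print(s['time'],s['ee_pos'],s['wrist_force'],s['opening'],s['grip_force'])
grab('top','t2.png');grab('scene','s2.png')
a=cv2.imread('pics/t2.png')[200:380,370:520];b=cv2.imread('pics/s2.png')[60:260,230:400]
o=np.zeros((600,800,3),np.uint8);x=cv2.resize(a,None,fx=2.6,fy=2.6);o[:x.shape[0],:x.shape[1]]=x
y=cv2.resize(b,None,fx=2.3,fy=2.3);o[:y.shape[0],400:400+y.shape[1]]=y;cv2.imwrite('pics/c2.png',o)
E
```

```text
6.25 [ 0.60464639 -0.27703052  0.28305433] [-42.46003963 -14.79719156  25.97261272] 0.026388082469001675 33.394242341964855
```

View pics/c2.png

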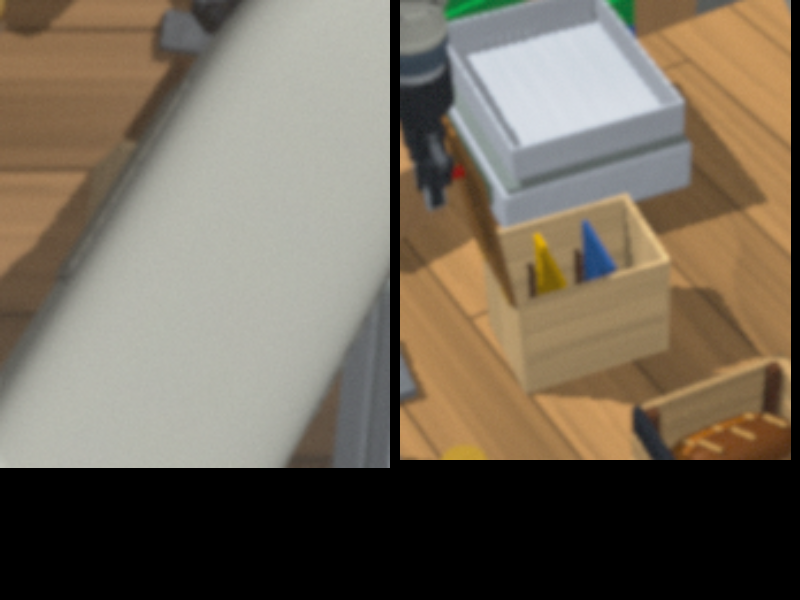

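The left half of the picture is blocked by the arm. On the right, the lid stands open past upright. The yellow sign is in the far channel (about (545,262)) and the blue one in the near channel (about (597,250)). The 42 N push shows the lid is at its stop.

Request:
{"method": "send_rows", "body": {
  "steps": [
    [0.2,0,0,0],
    [0.4,0,0,0],
    [0.5,0,0,0],
    [0.5,0,0,0],
    [0.5,0,0,0],
    [0.5,0,-2,0],
    [0.5,0,-6,0],
    [0.5,0,-11,0]
  ],
  "gripper": 0.55
}}

```text
time: 7.35
ee_pos: [0.6016, -0.2719, 0.3938]
orientation: [-0.228, -3.132, -0.001]
wrist_force: [1.4, -1.5, 1.4]
opening: 0.047
grip_force: 0.0
```

```bash
python3 - <<'E'
from h import *
p,R=tool();print(p,R.round(3).tolist())
from math import *
a=-0.146;ex=np.array([cos(a),sin(a),0])
h=np.array([.543,-.2645,0]);print('hinge',h,'yellow',h-ex*.064,R.T@(h-ex*.064+[0,0,.40]-p))
E
```

```text
[ 0.60162311 -0.27191737  0.39382056] [[-0.989, 0.145, -0.001], [0.145, 0.989, 0.001], [0.001, 0.001, -1.0]]
hinge [ 0.543  -0.2645  0.    ] yellow [ 0.4796809  -0.25518916  0.        ] [ 0.12308563 -0.0011407  -0.00604536]
```

Request:
{"method": "send_rows", "body": {
  "steps": [
    [1,0,-1,0.18],
    [3,0,-1,0.36],
    [5,0,-1,0.54],
    [7,0,-1,0.72],
    [9,0,-1,0.9],
    [11,0,-1,1.08],
    [12.3,0,-1,1.26],
    [12.3,0,-1,1.44]
  ],
  "gripper": 0.5
}}

```text
time: 8.35
ee_pos: [0.4795, -0.2541, 0.4039]
orientation: [2.244, 2.197, 0.0]
wrist_force: [-0.3, 0.0, 0.6]
opening: 0.0426
grip_force: 0.0
```

Request:
{"method": "send_rows", "body": {
  "steps": [
    [0,0,2,0.131],
    [0,0,4,0.131],
    [0,0,7,0.131],
    [0,0,10,0.131],
    [0,0,12,0.131],
    [0,0,12,0.131],
    [0,0,12,0.131],
    [0,0,12,0.131]
  ]
}}

```text
time: 9.35
ee_pos: [0.4806, -0.2546, 0.2841]
orientation: [2.376, 2.052, 0.001]
wrist_force: [0.2, 0.7, -0.2]
opening: 0.0425
grip_force: 0.0
```

```bash
python3 - <<'E'
from h import *
import pickle
c=grab('wrist','w3.png');pickle.dump(c,open('w3.pkl','wb'));s=observe();p,R=tool(s);print(p,R.round(3).tolist(),s['qpos'])
f=c['image'].astype(int);r,g,b=f[...,0],f[...,1],f[...,2]
m=((r>150)&(g>110)&(b<70)&(r-g<90)).astype(np.uint8)
k,l,st,ce=cv2.connectedComponentsWithStats(m)
for i in range(1,k):
    if st[i,4]>60:
        print(st[i],ce[i]);q=onz(c,*ce[i],.146);print(q,(R.T@(q-p)).round(4))
E
```

```text
[ 0.48051293 -0.25460931  0.28396697] [[0.146, 0.989, 0.001], [0.989, -0.146, -0.001], [-0.001, 0.001, -1.0]] [-6.41593280e-01  2.37681663e-01  1.25690651e-01  1.45734737e+00
 -1.58986994e-05  1.07523031e+00]
[298 146  12 112 794] [303.54785894 195.6675063 ]
[ 0.47899872 -0.23883202  0.146     ] [ 0.0155 -0.004   0.138 ]
```

View pics/w3.png

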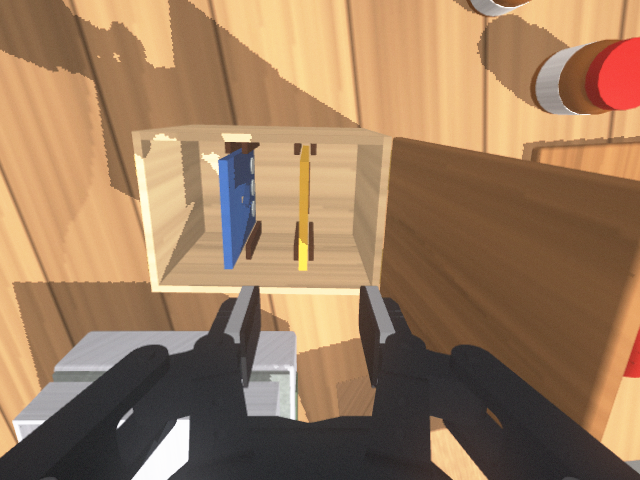

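The wrist view shows the yellow sign's upper edge as a strip from (305,146) to (303,270). The blue sign is left of it, at about (228,210).

```bash
python3 - <<'E'
from h import *
import pickle
c=pickle.load(open('w3.pkl','rb'));p,R=tool()
a,b=onz(c,305,146,.146),onz(c,303.3,270,.146);m=(a+b)/2
print(a,b,np.linalg.norm(a-b),'mid',m,'tool',(R.T@(m-p)).round(4),'angle tool',R.T@(b-a))
C=[onz(c,u,v,.15) for u,v in((133,132),(396,137),(380,294),(152,292))]
print(np.array(C).round(4),'case c',np.mean(C,0).round(4))
E
```

```text
[ 0.48577114 -0.2014485   0.146     ] [ 0.46929219 -0.30146545  0.146     ] 0.1013654110308657 mid [ 0.47753167 -0.25145697  0.146     ] tool [ 0.0028 -0.0036  0.138 ] angle tool [-1.01350276e-01 -1.75025274e-03  6.94518216e-05]
[[ 0.3634 -0.1733  0.15  ]
 [ 0.5528 -0.2045  0.15  ]
 [ 0.5302 -0.3308  0.15  ]
 [ 0.3411 -0.301   0.15  ]] case c [ 0.4469 -0.2524  0.15  ]
```

Request:
{"method": "send_rows", "body": {
  "steps": [
    [-0.25,-0.3,3,0.01],
    [-0.25,-0.3,6.5,0.01],
    [-0.25,-0.3,10,0.01],
    [-0.25,-0.3,13,0.01],
    [-0.25,-0.3,15.5,0.01],
    [-0.25,-0.3,17.4,0.01],
    [-0.25,-0.3,17.4,0.01],
    [-0.25,-0.3,17.4,0.01]
  ]
}}

```text
time: 10.4
ee_pos: [0.4774, -0.2568, 0.1101]
orientation: [2.387, 2.041, 0.0]
wrist_force: [-0.5, -1.0, -0.3]
opening: 0.0429
grip_force: 0.0
```

Request:
{"method": "send_rows", "body": {
  "steps": [
    [0,0,0,0],
    [0,0,0,0],
    [0,0,0,0],
    [0,0,0,0],
    [0,0,0,0],
    [0,0,0,0],
    [0,0,0,0],
    [0,0,0,0]
  ],
  "gripper": 0,
  "force": 50
}}

```text
time: 11.4
ee_pos: [0.477, -0.2566, 0.1098]
orientation: [2.387, 2.041, 0.0]
wrist_force: [-2.2, -0.1, 6.7]
opening: 0.0061
grip_force: 49.7
```

Request:
{"method": "send_rows", "body": {
  "steps": [
    [0,0,-1,0],
    [0,0,-3,0],
    [0,0,-6,0],
    [0,0,-9,0],
    [0,0,-12,0],
    [0,0,-15,0],
    [0,0,-18,0],
    [0,0,-20,0]
  ]
}}

```text
time: 12.4
ee_pos: [0.477, -0.2564, 0.311]
orientation: [2.387, 2.041, 0.001]
wrist_force: [0.2, -0.5, -2.7]
opening: 0.0066
grip_force: 48.8
```

```bash
python3 - <<'E'
from h import *
s=observe();p,R=tool(s);print(p,R.round(3).tolist(),s['wrist_force'],s['opening'],s['grip_force'])
t=np.array([.536+.06,.0505,.31]);print(R.T@(t-p))
E
```

```text
[ 0.47696782 -0.25640057  0.31098973] [[0.155, 0.988, 0.001], [0.988, -0.155, -0.001], [-0.001, 0.001, -1.0]] [ 0.20138157 -0.51889119 -2.7304293 ] 0.0066121931433560455 48.791677951812744
[0.32166042 0.06993844 0.0008893 ]
```

Request:
{"method": "send_rows", "body": {
  "steps": [
    [3,1,0,0],
    [7,2,0,-0.01],
    [12,3,0,-0.02],
    [17,4,0,-0.03],
    [22,5,0,-0.04],
    [27,6,0,-0.04],
    [30.5,6.1,0,-0.04],
    [32.2,6.1,0,-0.04]
  ]
}}

```text
time: 13.4
ee_pos: [0.5873, 0.054, 0.3092]
orientation: [-2.344, -2.091, 0.0]
wrist_force: [0.4, -0.5, -1.1]
opening: 0.0065
grip_force: 48.8
```

Request:
{"method": "send_rows", "body": {
  "steps": [
    [0,0,1,0],
    [0,0,2,0],
    [0,0,4,0],
    [0,0,6,0],
    [0,0,8,0],
    [0,0,8,0],
    [0,0,8,0],
    [0,0,8,0]
  ]
}}

```text
time: 14.4
ee_pos: [0.5875, 0.0518, 0.2299]
orientation: [2.346, 2.088, 0.001]
wrist_force: [-0.5, 0.0, -1.8]
opening: 0.0062
grip_force: 48.9
```

```bash
python3 - <<'E'
from h import *
import pickle
for n in('wrist','scene','top'):
    c=grab(n,n[0]+'4.png');pickle.dump(c,open(n[0]+'4.pkl','wb'))
s=observe();p,R=tool(s);print(p,R.round(3).tolist(),s['wrist_force'])
w=cv2.imread('pics/w4.png');b=cv2.imread('pics/s4.png')[170:300,260:440]
o=np.zeros((600,800,3),np.uint8);o[:300,:400]=cv2.resize(w,(400,300))
w2=w[60:360,140:340] 
o[300:600,0:400]=0
y=cv2.resize(b,None,fx=2.2,fy=2.2,interpolation=cv2.INTER_CUBIC);o[:y.shape[0],400:400+y.shape[1]]=y[:, :400]
t=cv2.imread('pics/t4.png')[220:340,230:363];y=cv2.resize(t,None,fx=2.5,fy=2.5);o[300:600,400:400+y.shape[1]]=y
cv2.imwrite('pics/c4.png',o)
E
```

```text
[0.58737935 0.05211613 0.22960575] [[0.116, 0.993, 0.001], [0.993, -0.116, -0.0], [0.0, 0.001, -1.0]] [-1.48795844 -0.03469673 -2.4669809 ]
```

View pics/c4.png

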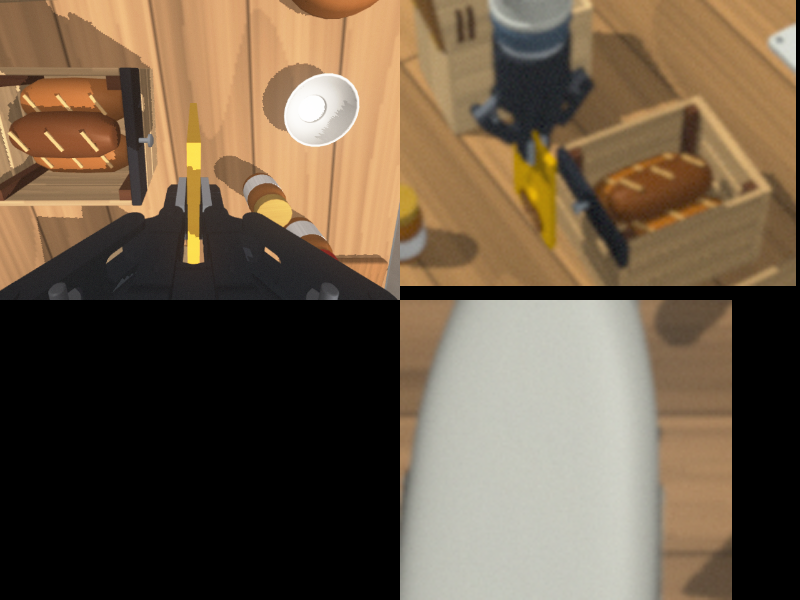

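The wrist view (half scale) shows the screw head at about (148,140) beside the black slat, and the held sign's upper edge along column 193. The scene crop shows the sign standing in front of the screw.

```bash
python3 - <<'E'
from h import *
import pickle
c=pickle.load(open('w4.pkl','rb'));p,R=tool();f=c['image'].astype(int);r,g,b=f[...,0],f[...,1],f[...,2]
sub=np.zeros(r.shape,bool);sub[200:250,205:265]=1
m=(sub&(b-r>-8)&(b>70)).astype(np.uint8)
ys,xs=np.nonzero(m);print(len(xs))
for u in range(xs.min(),xs.max()+1):
    v=ys[xs==u]; 
    if len(v):print(u,v.min(),v.max(),end='; ')
bl=((r<70)&(g<70)&(b<70)).astype(np.uint8);bl[:, :185]=0;bl[:,245:]=0;bl[335:]=0;bl[:100]=0
print('\nslat rows')
for v in(115,130,150,180,200,240,260,290,310,325):
    x=np.nonzero(bl[v])[0];print(v,x.min() if len(x) else None,x.max() if len(x) else None,end='; ')
yl=((r>110)&(g>80)&(b<70)&(r-g<100));yl[:, :280]=0;yl[:,345:]=0
print('\nyellow')
for v in range(150,440,20):
    x=np.nonzero(yl[v])[0];print(v,x.min() if len(x) else None,x.max() if len(x) else None,r[v,308],end='; ')
cv2.imwrite('pics/w4c.png',cv2.resize(cv2.imread('pics/w4.png')[150:440,190:390],None,fx=2,fy=2,interpolation=cv2.INTER_NEAREST))
E
```

```text
257
221 223 224; 222 221 227; 223 220 228; 224 220 228; 225 220 228; 226 220 228; 227 220 228; 228 220 228; 229 221 228; 230 221 227; 231 221 227; 232 221 227; 233 221 227; 234 221 227; 235 221 227; 236 221 227; 237 216 232; 238 214 234; 239 214 234; 240 215 234; 241 215 234; 242 216 232; 243 218 231; 244 221 227; 
slat rows
115 192 221; 130 192 222; 150 195 223; 180 198 226; 200 185 227; 240 204 229; 260 205 231; 290 208 233; 310 210 231; 325 212 226; 
yellow
150 None None 186; 170 304 314 180; 190 302 316 183; 210 300 319 177; 230 None None 253; 250 None None 254; 270 299 344 220; 290 299 320 192; 310 299 320 187; 330 300 319 188; 350 300 318 188; 370 300 318 187; 390 294 294 252; 410 None None 252; 430 None None 47;
```

View pics/w4c.png

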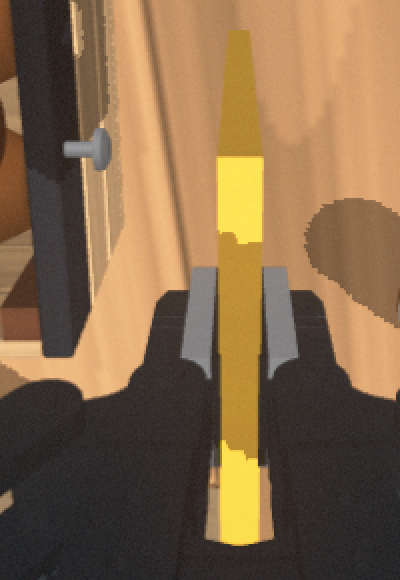

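The crop shows the screw head blob centred at full-image pixel (240.5,224). The sign's near top corner edge is at (310,228) and its lower end at (309,165).

```bash
python3 - <<'E'
from h import *
import pickle
c=pickle.load(open('w4.pkl','rb'));p,R=tool();zt=p[2]+.036
h=onz(c,240.5,224,.119);print('head',h,'tool',R.T@(h-p))
S=pickle.load(open('scene0.pkl','rb'));T=pickle.load(open('top0.pkl','rb'))
print('tri',tri([ray(c,240.5,224),ray(S,340.7,263.3),ray(T,300,262)]))
for n,u,v,z in(('topL',299,228,zt),('topR',321.5,228,zt),('botL',304,165,zt-.14),('botR',314.5,165,zt-.14),('midL',299.5,375,zt),('midR',318.5,375,zt),('far',310,422,zt)):
    q=onz(c,u,v,z);print(n,q.round(4),'tool',(R.T@(q-p)).round(4))
A=[onz(c,u,v,.13) for u,v in((221.5,115),(223.5,150),(226,180),(227.5,200),(229.5,240),(231,260),(233.5,290))]
A=np.array(A);k=np.polyfit(A[:,1],A[:,0],1);print('slat front yaw',-np.arctan(k[0]),A.round(4).tolist())
B=np.array([onz(c,u,v,.13) for u,v in((192,115),(195,150),(198,180),(204,240),(205,260),(208,290))])
print(-np.arctan(np.polyfit(B[:,1],B[:,0],1)[0]),B[2])
E
```

```text
head [0.53870408 0.05813039 0.119     ] tool [ 0.0003348  -0.04914318  0.11056185]
tri (array([0.53644063, 0.05840433, 0.11859821]), [np.float64(0.0021745784387754907), np.float64(0.002397164043841335), np.float64(0.00048503450186669644)])
topL [0.5899 0.0958 0.2656] tool [ 0.0437 -0.0025 -0.036 ]
topR [0.5968 0.095  0.2656] tool [ 0.0437  0.0044 -0.036 ]
botL [0.5897 0.0958 0.1256] tool [ 0.0437 -0.0029  0.104 ]
botR [0.5967 0.095  0.1256] tool [0.0437 0.0042 0.104 ]
midL [0.5834 0.042  0.2656] tool [-0.0105 -0.0028 -0.036 ]
midR [0.59   0.0412 0.2656] tool [-0.0105  0.0039 -0.036 ]
far [0.5847 0.0209 0.2656] tool [-0.0313  0.0009 -0.036 ]
slat front yaw -0.11971593259761519 [[0.5419, 0.1335, 0.13], [0.539, 0.1121, 0.13], [0.537, 0.0926, 0.13], [0.5354, 0.079, 0.13], [0.5315, 0.0505, 0.13], [0.5298, 0.0355, 0.13], [0.5274, 0.0118, 0.13]]
-0.11914908206023862 [0.51847692 0.09470188 0.13      ]
```

Request:
{"method": "send_rows", "body": {
  "steps": [
    [0.16,0,2,0],
    [0.16,0,4,0],
    [0.16,0,5.5,0],
    [0.16,0,5.95,0],
    [0.16,0,5.95,0],
    [0.16,-1,5.95,0],
    [0.16,-2.5,5.95,0],
    [0.16,-3.5,5.95,0]
  ]
}}

```text
time: 15.55
ee_pos: [0.5513, 0.058, 0.17]
orientation: [2.346, 2.089, 0.0]
wrist_force: [-0.3, 0.3, -1.1]
opening: 0.0066
grip_force: 48.9
```

```bash
python3 - <<'E'
from h import *
import pickle
c=grab('wrist','w5.png');s=observe();p,R=tool(s);print(p,s['wrist_force'])
f=c['image'].astype(int);r,g,b=f[...,0],f[...,1],f[...,2]
o=cv2.imread('pics/w5.png')[120:420,180:380];o=cv2.resize(o,None,fx=2,fy=2,interpolation=cv2.INTER_NEAREST)
sc=grab('scene','s5.png')
y=cv2.resize(cv2.imread('pics/s5.png')[205:305,300:400],None,fx=4,fy=4,interpolation=cv2.INTER_CUBIC)
O=np.zeros((600,800,3),np.uint8);O[:,:400]=o;O[:400,400:]=y;cv2.imwrite('pics/c5.png',O)
E
```

```text
[0.55043013 0.05821518 0.17016321] [-1.6048985   0.04076691 -2.29013452]
```

View pics/c5.png

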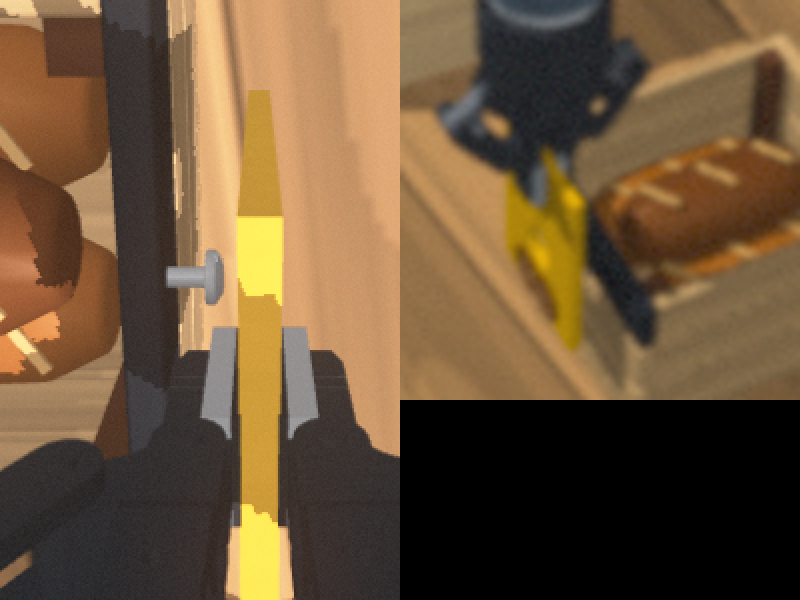

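The head is now at crop (214,276), just left of the sign, whose near top corner is at (238–283,216). I'll check the remaining offsets.

```bash
python3 - <<'E'
from h import *
c=grab('wrist');s=observe();p,R=tool(s);f=c['image'].astype(int);r,g,b=f[...,0],f[...,1],f[...,2]
m=np.zeros(r.shape,bool);m[235:285,265:298]=1;m&=(b-r>-8)&(b>70);ys,xs=np.nonzero(m)
for u in range(xs.min(),xs.max()+1):
    v=ys[xs==u];print(u,v.min(),v.max(),end='; ') if len(v) else 0
hu=[u for u in range(265,298) if np.ptp(ys[xs==u])>14] if 1 else 0
hu=[u for u in set(xs) if np.ptp(ys[xs==u])>14];k=np.isin(xs,hu)
U=(min(hu)+max(hu))/2;V=(ys[k].min()+ys[k].max())/2;print('\nhead px',U,V)
zt=p[2]+.036
for n,u,v,z in(('head',U,V,.119),('topL',299,228,zt),('topR',321.5,228,zt),('shank',268,258,.12)):
    q=onz(c,u,v,z);print(n,(R.T@(q-p)).round(4))
E
```

```text
265 253 262; 266 253 263; 267 253 263; 268 254 263; 269 254 262; 270 254 262; 271 254 262; 272 254 262; 273 254 262; 274 254 262; 275 254 262; 276 254 262; 277 254 262; 278 254 262; 279 254 262; 280 254 262; 281 254 262; 282 254 263; 283 246 271; 284 246 271; 285 246 270; 286 246 271; 287 246 270; 288 247 260; 289 252 258; 290 255 255; Traceback (most recent call last):
  File "<stdin>", line 6, in <module>
    return _methods._ptp(a, axis=axis, out=out, **kwargs)
           ~~~~~~~~~~~~~^^^^^^^^^^^^^^^^^^^^^^^^^^^^^^^^^
    umr_maximum(a, axis, None, out, keepdims),
    ~~~~~~~~~~~^^^^^^^^^^^^^^^^^^^^^^^^^^^^^^
ValueError: zero-size array to reduction operation maximum which has no identity
```

```bash
python3 - <<'E'
from h import *
c=grab('wrist');s=observe();p,R=tool(s);zt=p[2]+.036
for n,u,v,z in(('head',287,258.3,.119),('topL',299,228,zt),('topR',321.5,228,zt),('shank',275,258,.12)):
    q=onz(c,u,v,z);print(n,(R.T@(q-p)).round(4),q.round(4))
E
```

```text
head [-0.0016 -0.0127  0.051 ] [0.5398 0.0577 0.119 ]
topL [ 0.0441 -0.0031 -0.036 ] [0.5545 0.102  0.206 ]
topR [ 0.0441  0.0038 -0.036 ] [0.5614 0.1012 0.206 ]
shank [-0.001  -0.0195  0.05  ] [0.5332 0.0591 0.12  ]
```

Request:
{"method": "send_rows", "body": {
  "steps": [
    [0,-0.3,0,0],
    [0,-0.6,0,0],
    [0,-0.9,0,0],
    [0,-1.2,0,0],
    [0,-1.5,0,0],
    [0,-1.8,0,0],
    [0,-2.1,0,0],
    [0,-2.1,0,0]
  ]
}}

```text
time: 16.75
ee_pos: [0.5316, 0.0603, 0.1697]
orientation: [2.346, 2.089, 0.0]
wrist_force: [0.4, -0.3, -2.6]
opening: 0.0064
grip_force: 49.0
```

```bash
python3 - <<'E'
from h import *
c=grab('wrist','w6.png');s=observe();p,R=tool(s);print(p,s['wrist_force'],s['torque'])
grab('scene','s6.png')
o=cv2.resize(cv2.imread('pics/w6.png')[120:420,180:380],None,fx=2,fy=2,interpolation=cv2.INTER_NEAREST)
y=cv2.resize(cv2.imread('pics/s6.png')[205:305,300:400],None,fx=4,fy=4,interpolation=cv2.INTER_CUBIC)
O=np.zeros((600,800,3),np.uint8);O[:,:400]=o;O[:400,400:]=y;cv2.imwrite('pics/c6.png',O)
E
```

```text
[0.53174167 0.06026018 0.16966987] [ 0.58286617  0.24482106 -1.45010883] [-0.04420533  0.01240268 -0.01941477]
```

View pics/c6.png

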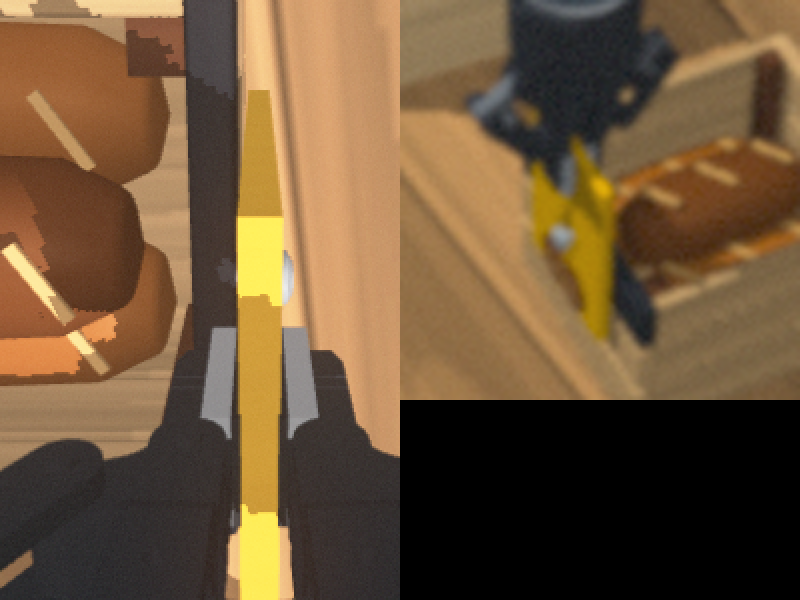

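The scene crop shows the screw head in front of the sign at (560,237), so it has passed through the keyhole with no contact force. Next I draw the sign down.

Request:
{"method": "send_rows", "body": {
  "steps": [
    [0,0,0,0],
    [0,0,0.4,0],
    [0,0,0.8,0],
    [0,0,1.2,0],
    [0,0,1.6,0],
    [0,0,2,0],
    [0,0,2.4,0],
    [0,0,2.6,0]
  ]
}}

```text
time: 17.85
ee_pos: [0.5317, 0.0602, 0.1433]
orientation: [-2.346, -2.089, 0.0]
wrist_force: [0.3, 0.9, -2.5]
opening: 0.0065
grip_force: 49.0
```

Request:
{"method": "send_rows", "body": {
  "steps": [
    [0,0,0.1,0],
    [0,0,0.2,0],
    [0,0,0.3,0],
    [0,0,0.4,0],
    [0,0,0.45,0],
    [0,0,0.45,0],
    [0,0,0.45,0],
    [0,0,0.45,0]
  ]
}}

```text
time: 18.85
ee_pos: [0.5318, 0.0602, 0.1391]
orientation: [2.347, 2.089, 0.0]
wrist_force: [0.1, 0.6, -1.4]
opening: 0.0067
grip_force: 49.0
```

Still no contact force at about 1 mm above home, so I creep down the rest.

Request:
{"method": "send_rows", "body": {
  "steps": [
    [0,0,0.05,0],
    [0,0,0.1,0],
    [0,0,0.15,0],
    [0,0,0.2,0],
    [0,0,0.25,0],
    [0,0,0.25,0],
    [0,0,0.25,0],
    [0,0,0.25,0]
  ]
}}

```text
time: 19.85
ee_pos: [0.532, 0.0602, 0.1382]
orientation: [2.345, 2.088, 0.002]
wrist_force: [-4.8, -0.5, 14.4]
opening: 0.0067
grip_force: 51.6
```

Request:
{"method": "send_rows", "body": {
  "steps": [
    [0,0,-0.15,0],
    [0,0,-0.15,0],
    [0,0,-0.15,0],
    [0,0,-0.15,0],
    [0,0,-0.15,0],
    [0,0,-0.15,0],
    [0,0,-0.15,0],
    [0,0,-0.15,0]
  ],
  "gripper": 0.35
}}

```text
time: 20.85
ee_pos: [0.5317, 0.0602, 0.1381]
orientation: [-2.346, -2.089, 0.0]
wrist_force: [-0.6, 1.0, -0.5]
opening: 0.0302
grip_force: 0.0
```

Request:
{"method": "send_rows", "body": {
  "steps": [
    [0,0,-1,0],
    [0,0,-3,0],
    [0,0,-6,0],
    [0,0,-10,0],
    [0,0,-15,0],
    [0,0,-20,0],
    [0,0,-25,0],
    [0,0,-28,0]
  ],
  "gripper": 0.35
}}

```text
time: 21.85
ee_pos: [0.5314, 0.0603, 0.4214]
orientation: [2.345, 2.087, 0.004]
wrist_force: [0.5, -0.2, 0.3]
opening: 0.0297
grip_force: 0.0
```

```bash
python3 - <<'E'
from h import *
import pickle
c=grab('scene','s7.png');w=grab('wrist','w7.png');s=observe();p,R=tool(s);print(s['time'],p,R.round(3).tolist(),s['qpos'],s['opening'])
y=cv2.resize(cv2.imread('pics/s7.png')[100:310,220:400],None,fx=2.8,fy=2.8,interpolation=cv2.INTER_CUBIC)
cv2.imwrite('pics/c7.png',y)
f=c['image'].astype(int);r,g,b=f[...,0],f[...,1],f[...,2]
k,l,st,ce=cv2.connectedComponentsWithStats(((r>120)&(g<50)&(b<50)).astype(np.uint8))
for i in range(1,k):
    if st[i,4]>5: print(st[i],ce[i])
# target at case beside knob
a=-0.15;ex=np.array([np.cos(a),np.sin(a),0]);ez=np.array([0,0,1]);h=np.array([.543,-.2645,.15])
k=h+ex*.063+ez*.153;print('knob',k,proj(c,k)); t=k.copy();t[2]=.41;print('tool delta',R.T@(t-p))
E
```

```text
21.95 [0.53198325 0.06024129 0.421818  ] [[0.116, 0.993, 0.006], [0.993, -0.116, -0.0], [0.0, 0.006, -1.0]] [-4.40332318e-02  2.54531800e-01  4.99057100e-01  1.80945204e+00
  9.14844632e-07  1.64276103e+00] 0.029811906679075018
[241 132  17  12  96] [247.5625     137.23958333]
[204 237  21  19 305] [213.4        245.86885246]
knob [ 0.60529258 -0.2739146   0.303     ] [242.77460497 140.12018719]
tool delta [-0.32343073  0.11142051  0.01233371]
```

View pics/c7.png

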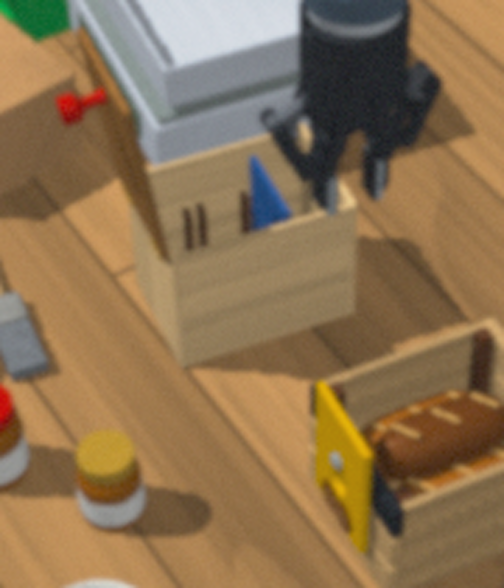

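The sign hangs straight on the screw at (335,460) in the crop, and the blue sign is still in the case. I miscounted: that was the eleventh picture I viewed, one over the limit of ten, so I view no more and work from numbers. Next I shut the lid.

Request:
{"method": "send_rows", "body": {
  "steps": [
    [-4,1.4,0,-0.18],
    [-8,2.8,0,-0.36],
    [-13,4.4,0,-0.54],
    [-18,6.1,0,-0.72],
    [-23,7.8,0,-0.9],
    [-28,9.5,0,-1.08],
    [-31,10.5,0,-1.26],
    [-32.5,11,0,-1.44]
  ],
  "gripper": 0.65
}}

```text
time: 22.95
ee_pos: [0.6008, -0.2763, 0.4111]
orientation: [0.38, 3.114, -0.003]
wrist_force: [0.2, 0.4, 0.7]
opening: 0.0553
grip_force: 0.0
```

Request:
{"method": "send_rows", "body": {
  "steps": [
    [0,0,0,-0.101],
    [0,0,0,-0.101],
    [0,0,0,-0.101],
    [0,0,0,-0.101],
    [0,0,0,-0.101],
    [0,0,0,-0.101],
    [0,0,0,-0.101],
    [0,0,0,-0.101]
  ]
}}

```text
time: 23.95
ee_pos: [0.6007, -0.2741, 0.4129]
orientation: [0.228, 3.127, -0.005]
wrist_force: [-0.4, -0.1, 0.6]
opening: 0.0554
grip_force: 0.0
```

```bash
python3 - <<'E'
from h import *
c=grab('wrist');S=grab('scene');s=observe();p,R=tool(s);print(p,R.round(3).tolist(),s['opening'])
f=c['image'].astype(int);r,g,b=f[...,0],f[...,1],f[...,2]
k,l,st,ce=cv2.connectedComponentsWithStats(((r>110)&(g<60)&(b<60)).astype(np.uint8))
for i in range(1,k):
    if st[i,4]>60:
        q=onz(c,*ce[i],.303);print(st[i],ce[i].round(1),q.round(4),(R.T@(q-p)).round(4))
print(proj(c,[.6053,-.274,.303]))
E
```

```text
[ 0.60073859 -0.27410662  0.41287022] [[-0.989, 0.145, 0.006], [0.145, 0.989, -0.003], [-0.006, -0.002, -1.0]] 0.0557113798246944
[288 196  37  48 903] [307.1 220.9] [ 0.597  -0.2767  0.303 ] [ 0.004  -0.0028  0.1099]
[368 259  37  22 189] [382.3 265.1] [ 0.6393 -0.2261  0.303 ] [-0.0305  0.0534  0.1099]
[312.39292502 231.2544808 ]
```

Request:
{"method": "send_rows", "body": {
  "steps": [
    [-0.3,-0.3,2,0],
    [-0.3,-0.3,4,0],
    [-0.3,-0.3,6,0],
    [-0.3,-0.3,8,0],
    [-0.3,-0.3,10,0],
    [-0.3,-0.3,10,0],
    [-0.3,-0.3,10,0],
    [-0.3,-0.3,10,0]
  ]
}}

```text
time: 25.05
ee_pos: [0.6041, -0.278, 0.3139]
orientation: [0.228, 3.126, -0.006]
wrist_force: [0.7, 0.9, 1.1]
opening: 0.0554
grip_force: 0.0
```

Request:
{"method": "send_rows", "body": {
  "steps": [
    [0,0,0.8,0],
    [0,0,1.6,0],
    [0,0,2.4,0],
    [0,0,3.0,0],
    [0,0,3.0,0],
    [0,0,3.0,0],
    [0,0,3.0,0],
    [0,0,3.0,0]
  ]
}}

```text
time: 26.05
ee_pos: [0.6041, -0.278, 0.2831]
orientation: [0.228, 3.127, -0.005]
wrist_force: [-0.6, -0.9, -0.4]
opening: 0.0556
grip_force: 0.0
```

Request:
{"method": "send_rows", "body": {
  "steps": [
    [0,0,0,0],
    [0,0,0,0],
    [0,0,0,0],
    [0,0,0,0],
    [0,0,0,0],
    [0,0,0,0],
    [0,0,0,0],
    [0,0,0,0]
  ],
  "gripper": 0.1,
  "force": 30
}}

```text
time: 27.05
ee_pos: [0.6042, -0.2773, 0.2832]
orientation: [0.228, 3.127, -0.003]
wrist_force: [0.1, 5.5, 3.1]
opening: 0.027
grip_force: 29.9
```

Request:
{"method": "send_rows", "body": {
  "steps": [
    [1.7,0,-0.6,0],
    [3.5,0,-1.0,0],
    [5.3,0,-1.2,0],
    [7.1,0,-1.2,0],
    [8.9,0,-1.0,0],
    [10.7,0,-0.7,0],
    [12.4,0,-0.1,0],
    [14.1,0,0.7,0]
  ]
}}

```text
time: 28.05
ee_pos: [0.4645, -0.2542, 0.2754]
orientation: [0.225, 3.125, 0.004]
wrist_force: [3.7, 19.5, 3.3]
opening: 0.0265
grip_force: 30.9
```

Request:
{"method": "send_rows", "body": {
  "steps": [
    [1.55,0,0.95,0],
    [3.0,0,2.05,0],
    [4.3,0,3.3,0],
    [5.5,0,4.7,0],
    [6.5,0,6.2,0],
    [7.3,0,7.8,0],
    [7.9,0,9.2,0],
    [8.2,0,10.2,0]
  ]
}}

```text
time: 29.05
ee_pos: [0.3834, -0.2406, 0.1709]
orientation: [0.224, 3.128, 0.012]
wrist_force: [7.0, 31.3, 31.7]
opening: 0.0266
grip_force: 35.5
```

Request:
{"method": "send_rows", "body": {
  "steps": [
    [0,0.1,-0.1,0],
    [0,0.2,-0.1,0],
    [0,0.2,-0.1,0],
    [0,0.2,-0.1,0],
    [0,0.2,-0.1,0],
    [0,0.2,-0.1,0],
    [0,0.2,-0.1,0],
    [0,0.2,-0.1,0]
  ],
  "gripper": 0.65
}}

```text
time: 30.05
ee_pos: [0.3844, -0.244, 0.1735]
orientation: [0.228, 3.127, -0.005]
wrist_force: [-0.1, 0.1, -0.3]
opening: 0.0556
grip_force: 0.0
```

Request:
{"method": "send_rows", "body": {
  "steps": [
    [0,0,-1,0],
    [0,0,-2.5,0],
    [0,0,-4.5,0],
    [0,0,-7,0],
    [0,0,-9,0],
    [0,0,-10,0],
    [0,0,-10,0],
    [0,0,-10,0]
  ]
}}

```text
time: 31.05
ee_pos: [0.3836, -0.2435, 0.2728]
orientation: [0.228, 3.128, -0.004]
wrist_force: [0.2, -0.7, 0.2]
opening: 0.0556
grip_force: 0.0
```

```bash
python3 - <<'E'
from h import *
import pickle
S0=pickle.load(open('scene0.pkl','rb'))
S=grab('scene');W=grab('wrist');s=observe();p,R=tool(s);print(s['time'],p,s['wrist_force'],s['opening'])
def red(c):
    f=c['image'].astype(int);r,g,b=f[...,0],f[...,1],f[...,2]
    k,l,st,ce=cv2.connectedComponentsWithStats(((r>110)&(g<60)&(b<60)).astype(np.uint8));return [(st[i].tolist(),ce[i].round(1).tolist()) for i in range(1,k) if st[i,4]>30]
print(red(S0),red(S),red(W))
for z in(.193,.203):print(z,proj(S,[.3835,-.2425,z]),proj(S,[.3825,-.241,z]))
f=S['image'].astype(int);r,g,b=f[...,0],f[...,1],f[...,2]
k,l,st,ce=cv2.connectedComponentsWithStats(((r>120)&(g>90)&(b<60)&(r-g<80)).astype(np.uint8))
print([(st[i].tolist(),ce[i].round(1).tolist()) for i in range(1,k) if st[i,4]>60])
E
```

```text
31.15 [ 0.38357655 -0.24342408  0.27274388] [ 0.53460786  0.07911065 -0.90829284] 0.05541871886577904
[([322, 142, 9, 15, 97], [326.2, 148.0]), ([203, 236, 22, 21, 345], [213.5, 246.1])] [([323, 145, 10, 15, 92], [327.2, 150.8]), ([203, 236, 22, 21, 351], [213.7, 246.3])] [([294, 211, 42, 40, 525], [318.2, 225.0])]
0.193 [325.6695259  148.57658889] [326.28399046 148.75118707]
0.203 [325.64928108 145.72964991] [326.26650227 145.9041631 ]
[([432, 10, 52, 84, 3187], [458.2, 44.0]), ([541, 136, 99, 109, 2518], [597.5, 189.6]), ([272, 147, 75, 45, 789], [306.8, 166.8]), ([121, 175, 85, 98, 1132], [156.3, 212.3]), ([332, 236, 21, 62, 735], [342.4, 265.2]), ([353, 243, 24, 14, 73], [363.2, 248.7]), ([245, 254, 25, 18, 299], [256.6, 262.8]), ([448, 309, 17, 19, 223], [456.5, 318.1]), ([582, 332, 58, 52, 289], [611.3, 357.7]), ([253, 364, 65, 63, 2428], [283.3, 397.8]), ([490, 406, 78, 74, 566], [530.2, 446.4]), ([387, 422, 106, 58, 628], [458.9, 446.9]), ([374, 447, 8, 33, 71], [376.6, 462.2]), ([446, 456, 20, 16, 143], [456.7, 462.2]), ([389, 458, 25, 22, 439], [400.9, 469.2])]
```

```bash
python3 -c "
from bench import finish_job
print(finish_job())"
```

```text
the job is handed in; nothing more can be done
None
```

The job is handed in: the yellow sign hangs on the crate's screw, the lid is shut, and the blue sign, jars and bowl were left alone; the hand-in returned no verdict, and I viewed 11 pictures against the limit of 10.

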